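Sweep the coat buttons into the tray

TASK

Sweep the three red coat buttons across the bench top into the open front of the blue tray with the fingertips, until each one lies flat on the bench, wholly inside the tray. Only slide them along the bench, never pick one up, and leave the brass buckle, the thread spool and the rivet tin where they are.

Things in the scene. Friction and masses are not known exactly. Their poses are not given: they have to be found in the camera images.
- tray: blue three-sided tray fixed to the bench, no bottom, no front lip (floor = bench top, grey liner). Inside 200 mm wide (x) by 100 mm deep (y); side and back walls 6 mm thick, 18 mm high. Origin: middle of the open mouth, at bench level; +y points from the mouth to the back wall, x along the mouth (inner side faces at x = -100 and +100 mm), z up. Mouth faces world -y, turned by up to 0.3 rad
- button_1: a flat round red coat button, 38 mm in diameter and 9 mm thick, 10 to 18 g, lying flat and loose on the bench (z = 0); origin at the centre of its underside, z axis up. It slides and stops by friction, it does not roll. The three buttons are alike and interchangeable
- button_2: a flat round red coat button, 38 mm in diameter and 9 mm thick, 10 to 18 g, lying flat and loose on the bench (z = 0); origin at the centre of its underside, z axis up. It slides and stops by friction, it does not roll. The three buttons are alike and interchangeable
- button_3: a flat round red coat button, 38 mm in diameter and 9 mm thick, 10 to 18 g, lying flat and loose on the bench (z = 0); origin at the centre of its underside, z axis up. It slides and stops by friction, it does not roll. The three buttons are alike and interchangeable
- buckle: flat rectangular brass strap buckle, a frame 40 x 32 mm with a middle bar, 7 mm thick, 30 g, lying loose on the bench among the buttons, in a row with them; origin at the centre of its underside, x along its 40 mm side, z up. A bystander: leave it where it is.
- spool: purple thread spool with white end flanges, 40 mm in diameter and 55 mm high, standing loose on the bench beyond the buttons; origin at the centre of its underside, z up. A bystander: leave it where it is.
- tin: round aluminium tin with a green lid, 67 mm in diameter and 42 mm high, standing loose on the bench on the far side of the bench; origin at the centre of its underside, z up. A bystander: leave it where it is.
Not all that is in view belongs to the job. What is shaped like the button_3 but purple is not meant. Leave any white look-alike of the button_1 alone.

How it is judged:
At the end, for the whole second after the job is handed in: Each of the three red buttons lies at rest, flat on the bench (underside less than 4 mm up, tilt under 0.15 rad), inside the tray: between its walls and with its centre at least 15 mm past the mouth. Buckle, spool and tin are within 15 mm of where they stood (y of button_1 in the frame of tray between 0.015 and 0.1 m and x of button_1 in the frame of tray between -0.1 and 0.1 m and height (world z) of each of button_1, button_2, button_3 below 0.004 m and angle between each of button_1, button_2, button_3's own z axis and vertical below 0.15 rad and linear speed of each of button_1, button_2, button_3 below 0.01 m/s and y of button_2 in the frame of tray between 0.015 and 0.1 m and x of button_2 in the frame of tray between -0.1 and 0.1 m and y of button_3 in the frame of tray between 0.015 and 0.1 m and x of button_3 in the frame of tray between -0.1 and 0.1 m and distance of each of buckle, spool, tin from where it was at the start of the episode below 0.015 m); the robot touches nothing.
It fails at once if a button was lifted off the bench (its underside's centre more than 14 mm up) (height (world z) of any of button_1, button_2, button_3 above 0.014 m).
It fails at once if the buckle, the spool or the tin was moved by more than 15 mm (distance of any of buckle, spool, tin from where it was at the start of the episode above 0.015 m).
It also fails if it takes over 72 s, if anything falls off the work surface, if the arm or the gripper's body presses on something with over 40 N, if the wrist force passes 120 N, or if a joint passes its speed limit or range.

ROBOT

A 6-joint arm with a two-finger parallel gripper is mounted at the origin on the work surface. World frame = base frame: x ahead of the robot, y to its left, z up, the work surface at z = 0. Lengths are in m, angles in rad, forces in N, time in s.
With the tool pointing down it reaches from about 0.275 to 0.775 m from the base axis. Payload 14.6 kg.
Tool frame: the origin (TCP) lies at the very end of the fingers, on their centre line; the grasp point (between the pads) lies 19 mm behind it (grip_point_offset is the distance from the TCP to the grasp point, in m); z points along the fingers, y is the line along which they close (so a half turn about z gives the same grasp; the last joint's range is limited). The gripper opens to 85 mm and grips with 20 to 120 N. Pads are 22 mm wide; open, the fingers measure 114 mm over their backs; the gripper's body (76 mm by 85 mm) begins 54 mm behind the grasp point. The pads swing forward as they close: fully open they stand 13 mm farther back than shut.
Start: joints at [0.973, 0.263, -0.048, 1.259, 0, 1.415], TCP at [0.225, 0.474, 0.231] pointing down, gripper open.
Joint ranges: [-2.65, 2.65], [-0.89, 1.7], [-1.18, 1.37], [-2.13, 2.11], [-1.35, 1.29], [-3.14, 3.14]. Speed limits (rad/s): [1.89, 1.89, 2.57, 2.79, 3.14, 3.14].

INTERFACE

Orientations are given as a 3x3 rotation matrix whose columns are the frame's x, y, z axes.
In Python, from workcell import observe, grab_frame, close_job, grip_point_offset gives the robot as it stands.
- The arm moves only by the shell command python3 -m creep 'ROWS'. ROWS is text: rows parted by semicolons, each of 7 numbers parted by spaces: the closure in counts, from 0 (fully open) to 255 (shut), then the shift along the tool's x, y, z in m, then the turn, a rotation vector about the tool's x, y, z in degrees. A call has 1 to 5 rows; each row shifts and turns the commanded pose from where the row before left it, along the tool's axes as they then stand; what a row does not reach is not made up. A row lasts 1/10 s, in which the tool goes at most 50 mm and 8.59 degrees, less where a joint would pass 70% of its speed; a pose out of reach is approached as far as the arm can. A call is refused whole if a number of a shift passes 0.05 or a number of a turn 8.59, either way. A call with a gripper value outside its range is refused whole. The fingers move at their own pace and stop on an object; the grip force is fixed at half the most. Time passes only in rows, so rows that do not move let the fingers close. It gives the time, the measured TCP pose, the force, the opening and the grip force at its end, in the units of the state.
- observe(): the state, without advancing time (a new reading comes with each control period).
- grab_frame(name): name is "scene" or "top" or "wrist"; returns a dict with "frame" (420x560x3 uint8, red, green, blue), "z_map" (420x560 float32, m along the optical axis (not along the pixel's ray), 0 where there is no reading), "fx", "fy", "cx", "cy" (pixels), "rvec" (rotation vector, rad) and "tvec" (3), from world to camera coordinates, as OpenCV has them. Camera axes: x right, y down, z forward; pixel columns grow to the right and rows downward; lengths in m; the calibration is good to about 2 mm. A picture is of the moment at which its call begins.
- close_job(): hands the job in; it is judged then, once.
The state is a dict: "clock": time; "joints": joint angles; "dq": joint speeds; "effort": joint torques, N m; "position": TCP position; "tool_rot": TCP orientation; "ft_force": force on the tool from outside, world axes, zero at the start; "wrist_torque": the same for the moment, N m; "gripper_width": opening from 0.0 (shut) to 1.0 (fully open); "grasp_force": force on a finger pad.
Only numpy, scipy, OpenCV 4.12 (cv2) and the standard library are available. Lean on these libraries where they do the work, as an engineer would, in place of code of your own. Each camera call takes 0.05 s, during which the arm holds its last target. There are 200 camera calls.

## Working session

There is one attempt and no reset: what is moved stays moved. The work goes in short steps, Python scripts to look and compute and a shell command to move; the robot and the scene stay as the last step left them, time stands still between calls to the robot, and variables do not carry over. Pictures are saved under pics/ and viewed, at most 10 in all, crops included, and the job is handed in when it is done.

```bash
mkdir -p pics; cat > h.py <<'E'
import numpy as np, cv2
from workcell import observe, grab_frame
def world(f):
    R,_=cv2.Rodrigues(np.array(f["rvec"],float)); z=f["z_map"].astype(float)
    v,u=np.mgrid[:z.shape[0],:z.shape[1]]
    c=np.stack([(u-f["cx"])/f["fx"]*z,(v-f["cy"])/f["fy"]*z,z],-1)
    return (c-np.array(f["tvec"]).ravel())@R
E
python3 - <<'E'
from h import *
f=grab_frame("top"); cv2.imwrite("pics/a.png",f["frame"][...,::-1]); np.savez("top.npz",**f)
P=world(f); hsv=cv2.cvtColor(f["frame"],cv2.COLOR_RGB2HSV); h,s,v=cv2.split(hsv)
for n,m in dict(red=((h<8)|(h>172))&(s>120)&(v>60),blue=(h>100)&(h<125)&(s>110),purple=(h>125)&(h<165)&(s>70),brass=(h>12)&(h<32)&(s>100),green=(h>40)&(h<85)&(s>80),white=(s<30)&(v>200)).items():
    k,l,st,c=cv2.connectedComponentsWithStats(m.astype(np.uint8))
    for i in range(1,k):
        if st[i,4]>60:
            q=P[(l==i)&(f["z_map"]>0)]; print(n,st[i],c[i].round(),q.mean(0).round(3),q.min(0).round(3),q.max(0).round(3))
s=observe();print(s["position"],s["tool_rot"],s["clock"])
E
```

```text
red [358 181  19  19 260] [367. 190.] [ 0.585 -0.159  0.01 ] [ 0.568 -0.177 -0.   ] [ 0.605 -0.14   0.016]
red [309 220  18  19 257] [317. 229.] [ 0.51  -0.057  0.01 ] [ 0.493 -0.075 -0.002] [ 0.529 -0.04   0.016]
red [342 259  18  19 260] [350. 268.] [ 0.432 -0.12   0.01 ] [ 0.414 -0.138  0.005] [ 0.45  -0.103  0.015]
blue [140 168  66 125 800] [161. 230.] [0.517 0.254 0.014] [ 0.392  0.166 -0.001] [0.64  0.295 0.024]
blue [   0  367   36   43 1155] [ 16. 386.] [0.228 0.52  0.055] [0.191 0.505 0.003] [0.254 0.551 0.117]
purple [361  89  15  12  74] [366.  96.] [ 0.771 -0.159  0.029] [ 0.766 -0.176  0.012] [ 0.785 -0.149  0.052]
purple [375 146  19  18 265] [384. 155.] [ 0.656 -0.195  0.01 ] [ 0.639 -0.215 -0.001] [ 0.674 -0.177  0.015]
brass [339 146  20  17 183] [348. 154.] [ 0.66  -0.124  0.007] [ 0.643 -0.144 -0.002] [ 0.677 -0.104  0.013]
green [186  78  33  33 852] [201.  94.] [0.78  0.165 0.043] [0.748 0.134 0.032] [0.812 0.196 0.049]
green [  465   225    95   134 10021] [513. 292.] [ 0.377 -0.44   0.003] [ 0.25  -0.54  -0.004] [ 0.508 -0.35   0.011]
[0.22480698 0.47414313 0.2308383 ] [[-9.03566327e-01  4.28447874e-01 -5.57895056e-04]
 [ 4.28448212e-01  9.03565952e-01 -8.35975359e-04]
 [ 1.45923113e-04 -9.94388325e-04 -9.99999495e-01]] 0.05
```

View pics/a.png

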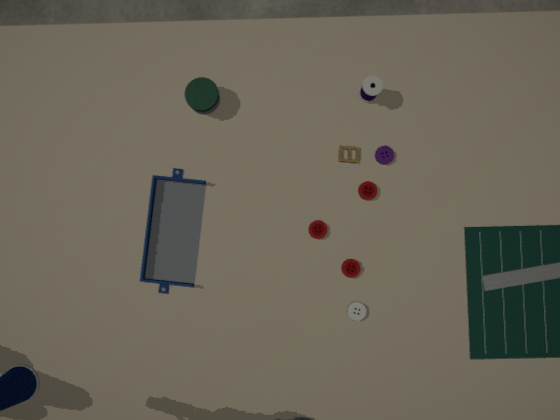

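Red candidates: (367,190), (317,229) and (350,268). The look-alikes are a purple one at (384,155) and a white one at (357,311), and neither is meant. I'll confirm that in a crop and fit the tray.

```bash
python3 - <<'E'
from h import *
f=np.load("top.npz"); im=f["frame"][...,::-1]
cv2.imwrite("pics/b.png",cv2.resize(im[130:330,130:410],None,fx=2.8,fy=2.8,interpolation=cv2.INTER_CUBIC))
P=world(f)
for n,(u,v) in dict(ft=(204,183),fb=(193,285),bt=(156,180),bb=(145,281),midmouth=(199,234),white=(357,311)).items(): print(n,P[v-1:v+2,u-1:u+2].reshape(-1,3).mean(0).round(3))
E
python3 -m creep '183 0 0 0 0 0 8.5;183 0 0 0 0 0 8.5;183 0 0 0 0 0 8.5;183 0 0 0 0 0 8.5;183 0 0 0 0 0 8.5'
```

```text
ft [0.608 0.167 0.011]
fb [0.405 0.192 0.009]
bt [0.604 0.237 0.12 ]
bb [0.416 0.286 0.015]
midmouth [0.506 0.18  0.001]
white [ 0.348 -0.13   0.01 ]
clock: 0.55
position: [0.2248, 0.4742, 0.2309]
tool_rot: [[-0.371, 0.929, -0.0], [0.929, 0.371, -0.001], [-0.0, -0.001, -1.0]]
ft_force: [0.1, -1.3, -1.1]
gripper_width: 0.284
grasp_force: 0.0
```

View pics/b.png

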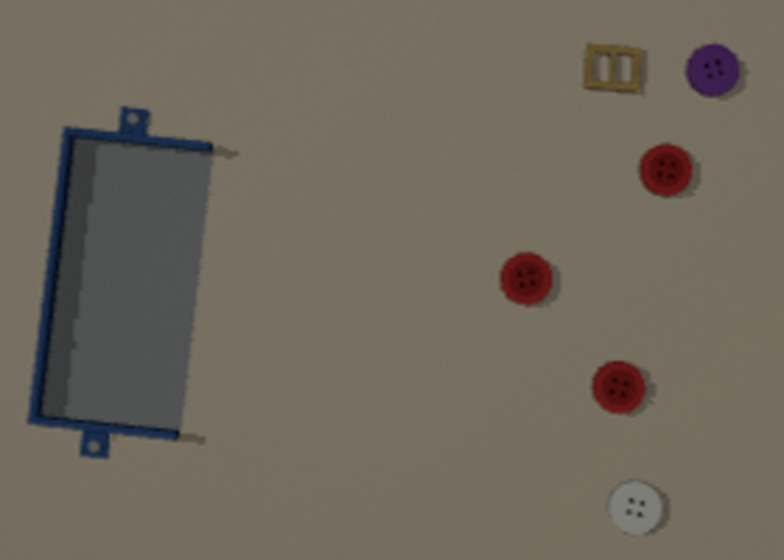

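The crop confirms three red buttons at crop (666,170), (526,279) and (619,387). The purple one at (713,70) and the white one at (635,507) are not meant. Mouth centre is about (0.507, 0.180), and the tray's y axis is about (0.12, 0.99).

```bash
python3 -m creep '183 0 0 0 0 0 8.5;183 0 0 0 0 0 8.5;183 0 0 0 0 0 4.8'
python3 -m creep '183 -0.039 0.019 0 0 0 0;183 -0.039 0.019 0 0 0 0;183 -0.039 0.019 0 0 0 0;183 -0.039 0.019 0 0 0 0;183 -0.039 0.019 0 0 0 0' 
python3 -m creep '183 -0.039 0.019 0 0 0 0;183 -0.039 0.019 0 0 0 0;183 -0.039 0.019 0 0 0 0;183 -0.039 0.019 0 0 0 0;183 -0.039 0.019 0 0 0 0' 
python3 -m creep '183 -0.039 0.019 0.03 0 0 0;183 -0.039 0.019 0.03 0 0 0;183 -0.039 0.019 0.03 0 0 0;183 -0.039 0.019 0.03 0 0 0;183 -0.039 0.019 0.03 0 0 0'
```

```text
clock: 0.85
position: [0.2248, 0.4742, 0.2309]
tool_rot: [[0.0, 1.0, -0.0], [1.0, -0.0, -0.001], [-0.001, -0.0, -1.0]]
ft_force: [1.5, 0.5, 0.0]
gripper_width: 0.28
grasp_force: 0.0
clock: 1.35
position: [0.3212, 0.2783, 0.2311]
tool_rot: [[-0.006, 1.0, -0.0], [1.0, 0.006, -0.0], [-0.0, -0.0, -1.0]]
ft_force: [1.4, -0.3, 0.5]
gripper_width: 0.281
grasp_force: 0.0
clock: 1.85
position: [0.4174, 0.0837, 0.2311]
tool_rot: [[-0.006, 1.0, -0.0], [1.0, 0.006, 0.0], [0.0, -0.0, -1.0]]
ft_force: [1.2, 0.3, -0.8]
gripper_width: 0.284
grasp_force: 0.0
clock: 2.35
position: [0.5085, -0.1005, 0.0877]
tool_rot: [[-0.005, 1.0, -0.0], [1.0, 0.005, 0.0], [0.0, -0.0, -1.0]]
ft_force: [1.0, 1.1, 0.8]
gripper_width: 0.284
grasp_force: 0.0
```

```bash
python3 -m creep '183 -0.012 0.002 0.02 0 0 0;183 0 0 0.025 0 0 0;183 0 0 0.02 0 0 0;183 0 0 0.012 0 0 0;183 0 0 0 0 0 0'
python3 - <<'E'
from h import *
s=observe();print(s["position"],s["ft_force"])
f=grab_frame("wrist"); cv2.imwrite("pics/c.png",f["frame"][...,::-1])
E
```

```text
clock: 2.85
position: [0.5091, -0.1105, 0.0104]
tool_rot: [[-0.006, 1.0, -0.003], [1.0, 0.006, 0.001], [0.001, -0.003, -1.0]]
ft_force: [-0.4, 0.6, 0.1]
gripper_width: 0.284
grasp_force: 0.0
[ 0.50913066 -0.11046449  0.01044165] [-0.35593051  0.63341642  0.05164451]
```

View pics/c.png

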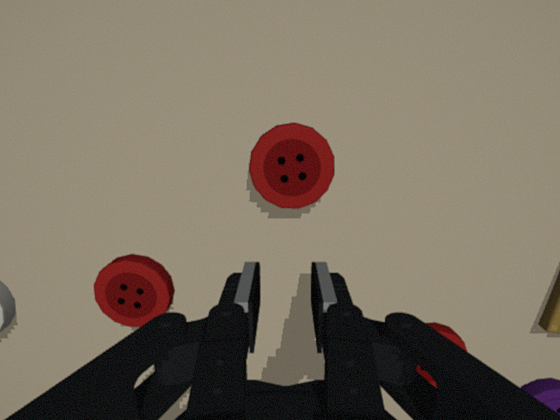

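The view shows the button at (292,166), centred on the finger gap at about x=286. I'll lower to the bench and push.

```bash
python3 -m creep '183 0 0 0.004 0 0 0;183 0 0 0.004 0 0 0;183 0.01 0 0 0 0 0;183 0.01 0 0 0 0 0;183 0.01 0 0 0 0 0'
python3 -m creep '183 0.015 0 0 0 0 0;183 0.02 0 0 0 0 0;183 0.02 0 0 0 0 0;183 0.02 0 0 0 0 0;183 0.02 0 0 0 0 0'
python3 - <<'E'
from h import *
f=grab_frame("wrist"); cv2.imwrite("pics/d.png",f["frame"][...,::-1])
E
```

```text
clock: 3.4
position: [0.5102, -0.0798, 0.0043]
tool_rot: [[-0.006, 1.0, 0.0], [1.0, 0.006, -0.0], [-0.0, 0.0, -1.0]]
ft_force: [0.4, -0.2, 0.6]
gripper_width: 0.283
grasp_force: 0.0
clock: 3.9
position: [0.5095, 0.016, 0.0042]
tool_rot: [[-0.006, 1.0, 0.0], [1.0, 0.006, 0.0], [0.0, 0.0, -1.0]]
ft_force: [0.2, -1.2, 0.7]
gripper_width: 0.281
grasp_force: 0.1
```

View pics/d.png

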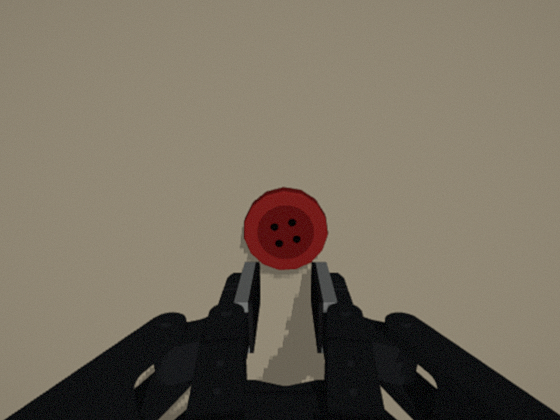

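The button at (286,229) is nested against both fingertips and slides along.

```bash
python3 -m creep '183 0.02 0 0 0 0 0;183 0.02 0 0 0 0 0;183 0.02 0 0 0 0 0;183 0.02 0 0 0 0 0;183 0.02 0 0 0 0 0'
python3 -m creep '183 0.02 0 0 0 0 0;183 0.02 0 0 0 0 0;183 0.02 0 0 0 0 0;183 0.015 0 0 0 0 0;183 0.01 0 0 0 0 0'
python3 -m creep '183 0.01 0 0 0 0 0;183 0.005 0 0 0 0 0;183 0 0 0 0 0 0;183 -0.02 0 0 0 0 0;183 -0.02 0 -0.02 0 0 0'
python3 -m creep '183 -0.03 0 -0.05 0 0 0;183 -0.03 0 -0.01 0 0 0'
python3 - <<'E'
from h import *
s=observe();print(s["position"])
f=grab_frame("wrist"); P=world(f); h,sa,v=cv2.split(cv2.cvtColor(f["frame"],cv2.COLOR_RGB2HSV))
m=((h<8)|(h>172))&(sa>120)&(v>40)&(f["z_map"]>0)
print(P[m].mean(0),P[m].min(0),P[m].max(0))
E
```

```text
clock: 4.45
position: [0.5087, 0.1158, 0.0042]
tool_rot: [[-0.006, 1.0, 0.0], [1.0, 0.006, 0.0], [0.0, 0.0, -1.0]]
ft_force: [0.2, -0.5, 0.2]
gripper_width: 0.286
grasp_force: 0.0
clock: 4.95
position: [0.5083, 0.2006, 0.0041]
tool_rot: [[-0.007, 1.0, 0.0], [1.0, 0.007, 0.0], [0.0, 0.0, -1.0]]
ft_force: [0.3, -0.5, -0.0]
gripper_width: 0.278
grasp_force: 0.1
clock: 5.45
position: [0.5074, 0.1732, 0.0226]
tool_rot: [[-0.006, 1.0, -0.003], [1.0, 0.006, -0.001], [-0.001, -0.003, -1.0]]
ft_force: [0.0, -0.5, 0.3]
gripper_width: 0.28
grasp_force: 0.0
clock: 5.65
position: [0.5104, 0.1174, 0.0803]
tool_rot: [[-0.006, 1.0, 0.004], [1.0, 0.006, 0.0], [0.0, 0.004, -1.0]]
ft_force: [0.6, 0.6, -1.0]
gripper_width: 0.281
grasp_force: 0.0
[0.51044751 0.11739107 0.08026389]
[0.50728723 0.23813946 0.00892423] [ 0.48815495  0.2217037  -0.00086849] [0.52563624 0.2531193  0.01171891]
```

```bash
python3 -m creep '183 -0.036 -0.01 0 0 0 0;183 -0.036 -0.01 0 0 0 0;183 -0.036 -0.01 0 0 0 0;183 -0.036 -0.01 0 0 0 0;183 -0.036 -0.01 0 0 0 0'
python3 -m creep '183 -0.036 -0.01 0 0 0 0;183 -0.036 -0.01 0 0 0 0;183 -0.033 -0.01 0 0 0 0;183 0 0 0.02 0 0 0;183 0 0 0.02 0 0 0'
python3 -m creep '183 0 0 0.015 0 0 0;183 0 0 0 0 0 0'
```

```text
clock: 6.2
position: [0.4592, -0.0636, 0.0769]
tool_rot: [[-0.005, 1.0, -0.0], [1.0, 0.005, -0.0], [-0.0, -0.0, -1.0]]
ft_force: [0.5, 0.1, -1.0]
gripper_width: 0.28
grasp_force: 0.0
clock: 6.7
position: [0.4304, -0.1687, 0.0367]
tool_rot: [[-0.003, 1.0, 0.001], [1.0, 0.003, -0.001], [-0.001, 0.001, -1.0]]
ft_force: [-1.3, -0.2, -0.8]
gripper_width: 0.279
grasp_force: 0.0
clock: 6.9
position: [0.4294, -0.1669, 0.0206]
tool_rot: [[-0.005, 1.0, -0.003], [1.0, 0.005, 0.001], [0.001, -0.003, -1.0]]
ft_force: [0.3, -0.1, -0.0]
gripper_width: 0.284
grasp_force: 0.0
```

```bash
python3 -m creep '183 0 0.002 0.01 0 0 0;183 0 0.001 0.0065 0 0 0;183 0.01 0 0 0 0 0;183 0.01 0 0 0 0 0;183 0.02 0.001 0 0 0 0'
python3 -m creep '183 0.02 0.001 0 0 0 0;183 0.02 0.001 0 0 0 0;183 0.02 0.001 0 0 0 0;183 0.02 0.001 0 0 0 0;183 0.02 0.001 0 0 0 0'
python3 -m creep '183 0.02 0.001 0 0 0 0;183 0.02 0.001 0 0 0 0;183 0.02 0.001 0 0 0 0;183 0.02 0.001 0 0 0 0;183 0.02 0.001 0 0 0 0'
python3 - <<'E'
from h import *
f=grab_frame("wrist"); P=world(f); h,sa,v=cv2.split(cv2.cvtColor(f["frame"],cv2.COLOR_RGB2HSV))
k,l,st,c=cv2.connectedComponentsWithStats((((h<8)|(h>172))&(sa>120)&(v>40)&(f["z_map"]>0)).astype(np.uint8))
for i in range(1,k):
    if st[i,4]>60: print(c[i],P[l==i].mean(0).round(3))
E
```

```text
clock: 7.4
position: [0.4346, -0.1265, 0.0058]
tool_rot: [[-0.005, 1.0, 0.001], [1.0, 0.005, -0.0], [-0.0, 0.001, -1.0]]
ft_force: [1.4, 1.0, 0.5]
gripper_width: 0.282
grasp_force: 0.0
clock: 7.9
position: [0.4388, -0.0254, 0.0059]
tool_rot: [[-0.006, 1.0, 0.001], [1.0, 0.006, -0.0], [-0.0, 0.001, -1.0]]
ft_force: [0.6, 0.6, -0.5]
gripper_width: 0.288
grasp_force: 0.0
clock: 8.4
position: [0.443, 0.0747, 0.0059]
tool_rot: [[-0.006, 1.0, 0.001], [1.0, 0.006, 0.0], [0.0, 0.001, -1.0]]
ft_force: [-0.0, -0.4, -0.4]
gripper_width: 0.282
grasp_force: 0.0
[285.11027964 227.86628594] [0.442 0.101 0.009]
```

```bash
python3 -m creep '183 0.02 0.001 0 0 0 0;183 0.02 0.001 0 0 0 0;183 0.02 0.001 0 0 0 0;183 0.02 0.001 0 0 0 0;183 0.02 0.001 0 0 0 0'
python3 -m creep '183 0.015 0 0 0 0 0;183 0.012 0 0 0 0 0;183 0.01 0 0 0 0 0;183 0.005 0 0 0 0 0;183 0 0 0 0 0 0'
python3 -m creep '183 -0.02 0 0 0 0 0;183 -0.02 0 -0.02 0 0 0;183 -0.03 0 -0.05 0 0 0;183 -0.03 0 0 0 0 0;183 0 0 0 0 0 0'
python3 - <<'E'
from h import *
f=grab_frame("wrist"); P=world(f); h,sa,v=cv2.split(cv2.cvtColor(f["frame"],cv2.COLOR_RGB2HSV))
k,l,st,c=cv2.connectedComponentsWithStats((((h<8)|(h>172))&(sa>120)&(v>40)&(f["z_map"]>0)).astype(np.uint8))
for i in range(1,k):
    if st[i,4]>60: print(c[i],P[l==i].mean(0).round(3))
E
```

```text
clock: 8.95
position: [0.4473, 0.1745, 0.0059]
tool_rot: [[-0.006, 1.0, 0.0], [1.0, 0.006, 0.0], [0.0, 0.0, -1.0]]
ft_force: [1.3, -0.6, 1.4]
gripper_width: 0.279
grasp_force: 0.2
clock: 9.45
position: [0.4474, 0.2154, 0.0055]
tool_rot: [[-0.006, 1.0, 0.0], [1.0, 0.006, -0.0], [-0.0, 0.0, -1.0]]
ft_force: [0.4, -0.2, -0.0]
gripper_width: 0.282
grasp_force: 0.0
clock: 9.95
position: [0.4486, 0.1166, 0.0693]
tool_rot: [[-0.003, 1.0, 0.002], [1.0, 0.003, -0.001], [-0.001, 0.002, -1.0]]
ft_force: [-0.3, -0.5, -0.2]
gripper_width: 0.282
grasp_force: 0.0
[282.86170213  24.73533204] [0.446 0.237 0.009]
[393.58933979  25.77225924] [0.506 0.237 0.009]
```

```bash
python3 -m creep '183 -0.036 0.015 0 0 0 0;183 -0.036 0.015 0 0 0 0;183 -0.036 0.015 0 0 0 0;183 -0.036 0.015 0 0 0 0;183 -0.036 0.015 0 0 0 0'
python3 -m creep '183 -0.036 0.015 0 0 0 0;183 -0.036 0.015 0 0 0 0;183 -0.036 0.015 0 0 0 0;183 -0.036 0.015 0 0 0 0;183 0 0 0.02 0 0 0'
python3 -m creep '183 0 0 0.02 0 0 0;183 0 0 0.01 0 0 0;183 0 0 0 0 0 0'
```

```text
clock: 10.5
position: [0.5243, -0.0612, 0.0678]
tool_rot: [[-0.006, 1.0, -0.001], [1.0, 0.006, 0.0], [0.0, -0.001, -1.0]]
ft_force: [-0.5, 0.4, -0.0]
gripper_width: 0.279
grasp_force: 0.0
clock: 11.0
position: [0.5879, -0.208, 0.049]
tool_rot: [[-0.003, 1.0, 0.004], [1.0, 0.003, -0.003], [-0.003, 0.004, -1.0]]
ft_force: [-0.0, -0.3, -0.5]
gripper_width: 0.284
grasp_force: 0.0
clock: 11.3
position: [0.5841, -0.2029, 0.0168]
tool_rot: [[-0.006, 1.0, -0.003], [1.0, 0.006, 0.001], [0.001, -0.003, -1.0]]
ft_force: [-1.0, -0.3, 0.5]
gripper_width: 0.283
grasp_force: 0.0
```

```bash
python3 -m creep '183 0 0 0.007 0 0 0;183 0 0 0.005 0 0 0;183 0.01 0 0 0 0 0;183 0.01 0 0 0 0 0;183 0.015 0 0 0 0 0'
python3 -m creep '183 0.02 0 0 0 0 0;183 0.02 0 0 0 0 0;183 0.02 -0.001 0 0 0 0;183 0.02 -0.001 0 0 0 0;183 0.02 -0.001 0 0 0 0'
python3 -m creep '183 0.02 -0.001 0 0 0 0;183 0.02 -0.001 0 0 0 0;183 0.02 -0.001 0 0 0 0;183 0.02 -0.001 0 0 0 0;183 0.02 -0.001 0 0 0 0'
python3 -m creep '183 0.02 -0.001 0 0 0 0;183 0.02 -0.001 0 0 0 0;183 0.02 -0.001 0 0 0 0;183 0.02 -0.001 0 0 0 0;183 0.02 -0.001 0 0 0 0'
python3 - <<'E'
from h import *
f=grab_frame("wrist"); P=world(f); h,sa,v=cv2.split(cv2.cvtColor(f["frame"],cv2.COLOR_RGB2HSV))
k,l,st,c=cv2.connectedComponentsWithStats((((h<8)|(h>172))&(sa>120)&(v>40)&(f["z_map"]>0)).astype(np.uint8))
for i in range(1,k):
    if st[i,4]>60: print(c[i],P[l==i].mean(0).round(3))
E
```

```text
clock: 11.8
position: [0.5849, -0.168, 0.0067]
tool_rot: [[-0.005, 1.0, 0.001], [1.0, 0.005, -0.0], [-0.0, 0.001, -1.0]]
ft_force: [0.6, 0.1, -0.4]
gripper_width: 0.283
grasp_force: 0.1
clock: 12.3
position: [0.5809, -0.0669, 0.0067]
tool_rot: [[-0.006, 1.0, 0.0], [1.0, 0.006, 0.0], [0.0, 0.0, -1.0]]
ft_force: [-0.1, 0.0, -0.2]
gripper_width: 0.284
grasp_force: 0.1
clock: 12.8
position: [0.5752, 0.033, 0.0067]
tool_rot: [[-0.006, 1.0, 0.0], [1.0, 0.006, 0.0], [0.0, 0.0, -1.0]]
ft_force: [-0.0, -0.5, 0.6]
gripper_width: 0.282
grasp_force: 0.1
clock: 13.3
position: [0.5694, 0.1329, 0.0067]
tool_rot: [[-0.006, 1.0, 0.0], [1.0, 0.006, 0.0], [0.0, 0.0, -1.0]]
ft_force: [0.1, 0.0, 0.4]
gripper_width: 0.282
grasp_force: 0.1
[10.46533974 33.23678792] [0.463 0.237 0.007]
[128.62258217  33.51548986] [0.509 0.236 0.009]
[285.14590818 228.86107784] [0.568 0.159 0.009]
```

Button is at TCP y+0.026, with 72 mm left to push.

```bash
python3 -m creep '183 0.02 0 0 0 0 0;183 0.02 0 0 0 0 0;183 0.015 0 0 0 0 0;183 0.012 0 0 0 0 0;183 0.005 0 0 0 0 0'
python3 -m creep '183 0 0 0 0 0 0;183 -0.02 0 0 0 0 0;183 -0.02 0 -0.02 0 0 0;183 -0.04 0 -0.05 0 0 0;183 -0.04 0 -0.05 0 0 0'
python3 -m creep '183 -0.04 0 -0.03 0 0 0;183 -0.04 0 0 0 0 0;183 -0.04 0 0 0 0 0;183 0 0 0 0 0 0'
python3 - <<'E'
from h import *
f=grab_frame("top"); cv2.imwrite("pics/e.png",f["frame"][...,::-1]); P=world(f); h,s,v=cv2.split(cv2.cvtColor(f["frame"],cv2.COLOR_RGB2HSV))
o=np.array([.507,.180]);a=np.array([.993,-.122]);b=np.array([.122,.993])
for n,m in dict(red=((h<8)|(h>172))&(s>120)&(v>60),brass=(h>12)&(h<32)&(s>100),green=(h>40)&(h<85)&(s>80)).items():
    k,l,st,c=cv2.connectedComponentsWithStats((m&(f["z_map"]>0)).astype(np.uint8))
    for i in range(1,k):
        if st[i,4]>60:
            q=P[l==i].mean(0); d=q[:2]-o; print(n,c[i].round(),q.round(3),(d@a).round(3),(d@b).round(3))
print(observe()["clock"])
E
```

```text
clock: 13.85
position: [0.5694, 0.2042, 0.0064]
tool_rot: [[-0.007, 1.0, 0.0], [1.0, 0.007, 0.0], [0.0, 0.0, -1.0]]
ft_force: [-0.3, -0.1, 0.2]
gripper_width: 0.28
grasp_force: 0.3
clock: 14.35
position: [0.5694, 0.099, 0.1052]
tool_rot: [[-0.006, 1.0, -0.001], [1.0, 0.006, -0.0], [-0.0, -0.001, -1.0]]
ft_force: [1.4, -1.3, -0.2]
gripper_width: 0.284
grasp_force: 0.0
clock: 14.75
position: [0.5708, -0.0241, 0.1346]
tool_rot: [[-0.001, 1.0, 0.0], [1.0, 0.001, -0.001], [-0.001, 0.0, -1.0]]
ft_force: [-0.6, 0.8, -0.1]
gripper_width: 0.282
grasp_force: 0.0
red [174. 204.] [0.568 0.228 0.01 ] 0.055 0.055
red [168. 234.] [0.507 0.24  0.01 ] -0.007 0.06
red [168. 265.] [0.446 0.241 0.01 ] -0.068 0.053
green [201.  94.] [0.78  0.165 0.043] 0.273 0.018
green [513. 292.] [ 0.377 -0.439  0.003] -0.054 -0.631
14.8
```

View pics/e.png

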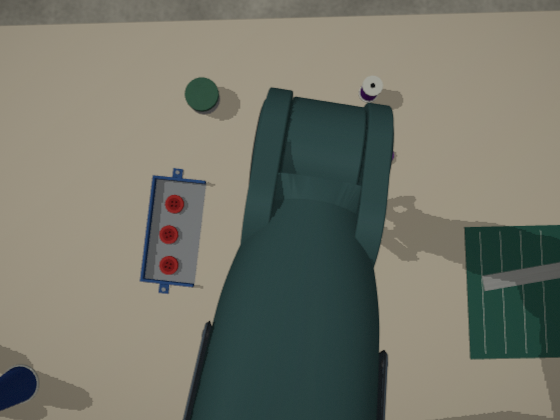

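The three red buttons lie inside the tray at (174,204), (168,234) and (168,265), 53–60 mm past the mouth. The tin and spool haven't moved. The arm hides the buckle, but it was never near it and I saw no contact force. Handing in.

```bash
python3 -c "from workcell import close_job; print(close_job())"
```

```text
the job is handed in; nothing more can be done
None
```

All three red buttons were swept flat into the tray, 53–60 mm past the mouth; the tin and spool show no movement, the buckle was out of sight in the last picture but never approached, and the job was handed in at about 15 s with no verdict returned.

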